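# Load the drilling nests

### The arm

A 6-joint arm with a two-finger parallel gripper is mounted at the origin on a cart in front of the work surface, level with it; the furniture and walls round the work are solid. World frame = base frame: x ahead of the robot, y to its left, z up, the work surface at z = 0. Lengths are in m, angles in degrees, forces in N, time in s.
With the tool pointing down it reaches from about 0.325 to 0.775 m from the base axis. Payload 5.5 kg.
Tool frame: the origin (TCP) lies on the mounting face of the last link; the fingertips stand 182 mm ahead of it and the grasp point (between the pads) lies 163 mm ahead of it; z points along the fingers, y is the line along which they close (so a half turn about z gives the same grasp; the last joint's range is limited). The gripper opens to 88 mm and grips with 3 to 60 N. Pads are 20 mm wide; open, the fingers measure 115 mm over their backs; the gripper's body (75 mm by 178 mm) begins 61 mm behind the grasp point.
Start: joints at [61.667, 5.22, 70.514, -0, 104.267, -3.249], TCP at [0.254, 0.543, 0.405] pointing down, gripper open.
Joint ranges: [-164.24, 164.24], [-49.07, 125.15], [9.68, 141.18], [-86.29, 266.29], [3.28, 154.24], [-151.56, 151.56]. Speed limits (degrees/s): [147.25, 147.25, 172.46, 180, 180, 180].

### API

Orientations are given as [roll, pitch, yaw] about the fixed x, y, z axes, in that order (R = Rz(yaw) Ry(pitch) Rx(roll)).
In Python, from bench import readout, cams, ctrl gives the robot as it stands.
- The arm moves only by the tool send_rows, never from a script. Its argument "plan" is a list of rows, each a list of 5 numbers: the shift along the world's x, y, z in mm, then the turn about the world's z in rad, then the finger opening in mm, from 0 to 87.8. In form: [[tx, ty, tz, spin, jaw], ...]. A call has 1 to 20 rows; each row shifts and turns the commanded pose from where the row before left it; what a row does not reach is not made up. A row lasts 1/8 s, in which the tool goes at most 62.5 mm and 10.7 degrees, less where a joint would pass 70% of its speed; a pose out of reach is approached as far as the arm can. A call is refused whole if a number of a shift passes 62.5 or a number of a turn 0.188, either way. A call with a gripper value outside its range is refused whole. The fingers move at their own pace and stop on an object; the grip force is fixed at half the most. Time passes only in rows, so rows that do not move let the fingers close. It gives the time, the measured TCP pose, the force, the opening and the grip force at its end, in the units of the state.
- readout.read_state(): the state, without advancing time (a new reading comes with each control period).
- cams.get_image(name): name is "side" or "top"; returns a dict with "frame" (480x640x3 uint8, red, green, blue), "intrinsics" (3x3 intrinsics, pixels), "world_from_camera" (4x4, takes a point from camera to world coordinates). Camera axes: x right, y down, z forward; pixel columns grow to the right and rows downward; lengths in m; the calibration is good to about 2 mm. A picture is of the moment at which its call begins. There is no depth.
- ctrl.job_done(): hands the job in; it is judged then, once.
The state is a dict: "clock": time; "joints": joint angles; "joint_velocities": joint speeds; "effort": joint torques, N m; "eef_pos": TCP position; "tool_rot": TCP orientation; "ft_force": force on the tool from outside, world axes, zero at the start; "ft_torque": the same for the moment, N m; "width": finger opening in m; "grasp_force": force on a finger pad.
Only numpy, scipy, OpenCV 4.12 (cv2) and the standard library are available. Lean on these libraries where they do the work, as an engineer would, in place of code of your own. Each camera call takes 0.05 s, during which the arm holds its last target. There are 200 camera calls.

### The job

Load the wooden blanks into the fenced drilling nests on the bench, each lying flat on the floor of the nest cut to its length: the short thick block in the shortest nest, the dark walnut block in the middle one, and in the longest nest first the thin plywood offcut as a backing board, with the long square pine block laid squarely on top of it. Leave the sanding block, the tape measure and the marking gauge where they are.

Things in the scene. Friction and masses are not known exactly. Their poses are not given: they have to be found in the camera images.
- block_ply: thin pale plywood offcut (the backing board), loose, 50 x 120 x 18 mm (along its x, y, z), solid, about 65 g, lying flat; origin: centre of its underside; z up, y along its length; grasp across x, its narrow side
- block_pine: long square-section light pine block, loose, 45 x 120 x 45 mm (along its x, y, z), solid, about 146 g, lying flat; origin: centre of its underside; z up, y along its length; grasp across x, its narrow side
- block_walnut: dark brown walnut block, loose, 50 x 100 x 22 mm (along its x, y, z), solid, about 66 g, lying flat; origin: centre of its underside; z up, y along its length; grasp across x, its narrow side
- stop_block: short thick pale wood block, loose, 50 x 70 x 50 mm (along its x, y, z), solid, about 105 g, lying flat; origin: centre of its underside; z up, y along its length; grasp across x, its narrow side
- nest_long: drilling nest for the longest blanks (plywood, then pine), screwed to the bench (fixed): rectangular plywood base 4 mm thick with a low dark wood fence all round; recess 66 x 136 mm (along its x by along its y), outer size 86 x 156 mm. The recess floor is 4 mm above the bench and the fence top 10 mm above it, fence 10 mm thick. Origin: centre of the underside, at bench height; z up; y along its long side
- nest_mid: drilling nest for the walnut block, screwed to the bench (fixed): rectangular plywood base 4 mm thick with a low dark wood fence all round; recess 66 x 116 mm (along its x by along its y), outer size 86 x 136 mm. The recess floor is 4 mm above the bench and the fence top 10 mm above it, fence 10 mm thick. Origin: centre of the underside, at bench height; z up; y along its long side
- nest_short: drilling nest for the short thick block, screwed to the bench (fixed): rectangular plywood base 4 mm thick with a low dark wood fence all round; recess 66 x 86 mm (along its x by along its y), outer size 86 x 106 mm. The recess floor is 4 mm above the bench and the fence top 10 mm above it, fence 10 mm thick. Origin: centre of the underside, at bench height; z up; y along its long side
- sanding_block: reddish-brown sanding block wrapped in abrasive, 67 x 112 x 36 mm, loose, lies like a blank but is none: leave it. Origin: centre of its underside, y along its length
- tape_measure: yellow and black tape measure standing on edge, 38 x 85 x 66 mm, loose: leave it. Origin: centre of its underside, y along its length
- marking_gauge: wooden marking gauge near the front edge of the bench, 60 x 220 x 76 mm, loose: leave it. Origin: centre of its underside, y along its beam

How it is judged (in metres and radians):
At the end, for the whole second after the job is handed in: Plywood, walnut and short block lie flat (3 deg) on the floors of the longest, middle and shortest nest, within 14 mm of its centre and 17 deg of its length; the pine lies flat on the plywood, centres within 15 mm, lengthwise within 17 deg; all at rest (horizontal distance between block_ply and nest_long below 0.014 m and z of block_ply in the frame of nest_long between 0.002 and 0.0065 m and angle between each of block_ply, block_pine, block_walnut, stop_block's own z axis and vertical below 0.05 rad and angle between the y axis of block_ply and the y axis of nest_long, either way round below 0.3 rad and linear speed of each of block_ply, block_pine, block_walnut, stop_block below 0.02 m/s and angular speed of each of block_ply, block_pine, block_walnut, stop_block below 0.2 rad/s and horizontal distance between block_pine and block_ply below 0.015 m and z of block_pine in the frame of block_ply between 0.015 and 0.021 m and angle between the y axis of block_pine and the y axis of block_ply, either way round below 0.3 rad and horizontal distance between block_walnut and nest_mid below 0.014 m and z of block_walnut in the frame of nest_mid between 0.002 and 0.0065 m and angle between the y axis of block_walnut and the y axis of nest_mid, either way round below 0.3 rad and horizontal distance between stop_block and nest_short below 0.014 m and z of stop_block in the frame of nest_short between 0.002 and 0.0065 m and angle between the y axis of stop_block and the y axis of nest_short, either way round below 0.3 rad); the robot touches nothing.
It fails at once if the sanding block is moved by more than 20 mm (distance of sanding_block from where it was at the start of the episode above 0.02 m).
It fails at once if the tape measure is moved by more than 20 mm (distance of tape_measure from where it was at the start of the episode above 0.02 m).
It fails at once if the marking gauge is moved by more than 20 mm (distance of marking_gauge from where it was at the start of the episode above 0.02 m).
It also fails if it takes over 102 s, if anything falls off the work surface, if the arm or the gripper's body presses on something with over 40 N, if the wrist force passes 120 N, or if a joint passes its speed limit or range.

## Working session

There is one attempt and no reset: what is moved stays moved. The work goes in short steps, Python scripts to look and compute and a tool call to move; the robot and the scene stay as the last step left them, time stands still between calls to the robot, and variables do not carry over. Pictures are saved under pics/ and viewed, at most 14 in all, crops included, and the job is handed in when it is done.

Besides the shell and the picture viewer there is one more tool, called after "Call:" as a command line: name --pt "numbers of a row" for each row, then --argument value for the rest. send_rows: Moves the arm, as the interface text tells. Its arguments: {"type":"object","properties":{"plan":{"type":"array"}},"required":["plan"]}

```bash
mkdir -p pics; python3 - <<'E'
from bench import readout,cams
import cv2,numpy as np
s=readout.read_state();print({k:s[k] for k in('clock','eef_pos','tool_rot','width')})
for n in('top','side'):
    d=cams.get_image(n);cv2.imwrite(f'pics/{n}0.png',d['frame'][:,:,::-1]);np.savez(f'{n}.npz',K=d['intrinsics'],T=d['world_from_camera']);print(d['intrinsics'],d['world_from_camera'])
E
```

```text
{'clock': 0.0, 'eef_pos': array([0.25438758, 0.54345718, 0.40353156]), 'tool_rot': array([-1.79888590e+02, -4.67736167e-03,  1.54916950e+02]), 'width': 0.08843738179835732}
[[509.83687084   0.         322.63810431]
 [  0.         509.83687084 235.31462508]
 [  0.           0.           1.        ]] [[-0.029289   -0.99541532  0.0910522   0.39186572]
 [-0.99907364  0.03202589  0.02874389  0.07830963]
 [-0.03152814 -0.09012597 -0.99543121  1.14165094]
 [ 0.          0.          0.          1.        ]]
[[551.64291429   0.         316.5655385 ]
 [  0.         551.64291429 242.27631819]
 [  0.           0.           1.        ]] [[ 8.83351250e-01 -2.94170355e-01  3.64903236e-01  3.33688329e-02]
 [-4.68711586e-01 -5.54180701e-01  6.87890398e-01 -7.63895683e-01]
 [-1.34631483e-04 -7.78683217e-01 -6.27417268e-01  8.36607421e-01]
 [ 0.00000000e+00  0.00000000e+00  0.00000000e+00  1.00000000e+00]]
```

View pics/top0.png

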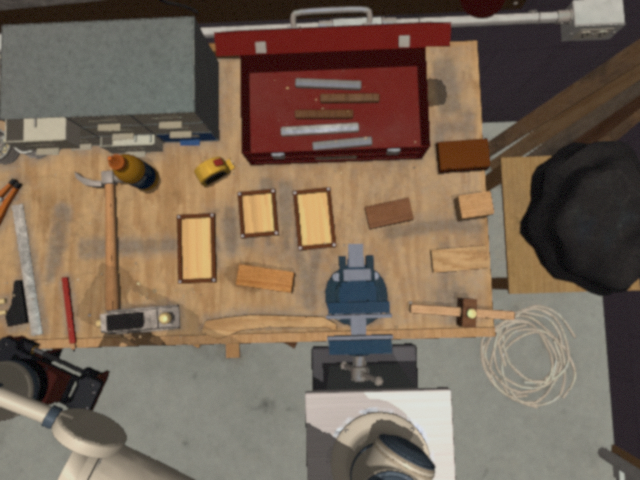

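View pics/side0.png

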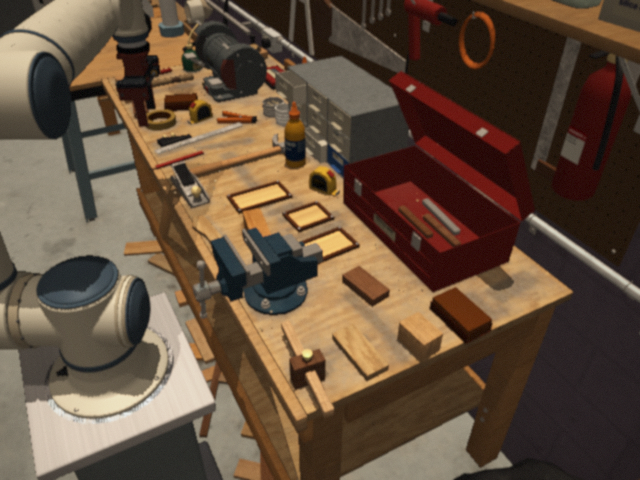

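The top view shows the nests: long (197,248), short (258,213), mid (314,219). The blanks are walnut (389,213), stop (475,205), ply (459,259) and pine (265,277). The sanding block is at (463,155), the gauge at (463,312) and the vise at (358,290). Next I segment by colour.

```bash
cat > h.py <<'E'
import cv2,numpy as np
def ray(n,uv,z):
    d=np.load(f'{n}.npz');K,T=d['K'],d['T']
    r=T[:3,:3]@np.linalg.solve(K,[uv[0],uv[1],1.]);o=T[:3,3]
    return (o+r*(z-o[2])/r[2])[:2]
def fit(n,mask,z):
    c=max(cv2.findContours(mask,cv2.RETR_EXTERNAL,cv2.CHAIN_APPROX_NONE)[0],key=cv2.contourArea)
    w=np.array([ray(n,p[0],z) for p in c])*1000
    (x,y),(a,b),t=cv2.minAreaRect(w.astype(np.float32))
    if a>b:t+=90; 
    return np.round([x,y,min(a,b),max(a,b),(t+90)%180],1)  # angle = direction of long side in world deg
E
python3 - <<'E'
import cv2,numpy as np
from h import *
im=cv2.imread('pics/top0.png');hsv=cv2.cvtColor(im,cv2.COLOR_BGR2HSV)
for n,p in dict(long=(197,248),short=(258,213),mid=(314,219),fence=(180,240),walnut=(389,213),stop=(475,203),ply=(459,259),pine=(265,275),bench=(340,180),bench2=(400,250),bench3=(440,225),bench4=(230,300),bench5=(470,235),sand=(463,153)).items():print(n,hsv[p[1],p[0]])
c=im[140:330,170:500];cv2.imwrite('pics/c.png',cv2.resize(c,None,fx=2.4,fy=2.4,interpolation=cv2.INTER_CUBIC))
E
```

```text
long [ 17 126 219]
short [ 18 125 220]
mid [ 18 123 221]
fence [ 11 156  88]
walnut [ 12 138 124]
stop [ 15 123 190]
ply [ 17 111 195]
pine [ 15 158 176]
bench [ 16 102 177]
bench2 [ 16 100 181]
bench3 [ 15  76 137]
bench4 [ 16 111 183]
bench5 [ 15  90 162]
sand [ 13 203  99]
```

View pics/c.png

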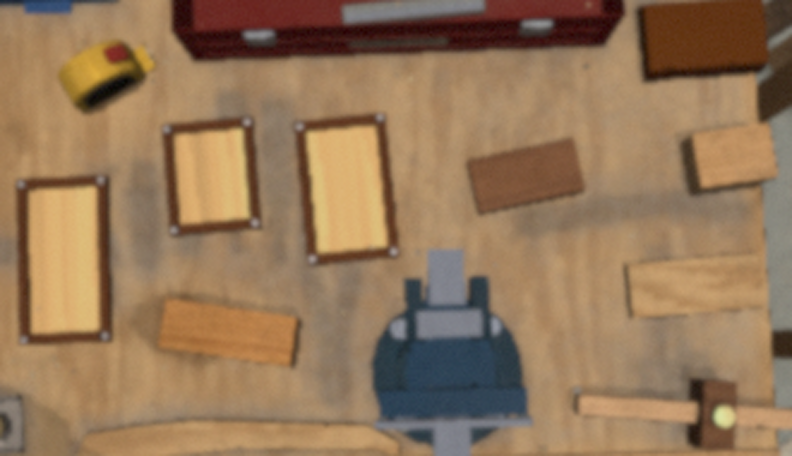

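```bash
python3 - <<'E'
import cv2,numpy as np
from h import *
im=cv2.imread('pics/top0.png');hsv=cv2.cvtColor(im,cv2.COLOR_BGR2HSV);H,S,V=cv2.split(hsv)
def roi(m,x0,y0,x1,y1):
    o=np.zeros(m.shape,np.uint8);o[y0:y1,x0:x1]=m[y0:y1,x0:x1]*255;return o
light=(V>190)&(S>110)
for n,b in dict(long=(170,208,225,290),short=(235,186,282,242),mid=(290,184,340,254)).items(): print(n,fit('top',roi(light,*b),.004))
print('walnut',fit('top',roi((V<150)&(S>115),355,190,425,235),.022))
print('pine',fit('top',roi(S>135,228,255,300,300),.045))
for t in(105,112): print('stop',fit('top',roi((S>t)&(V>140),455,185,500,222),.05),'ply',fit('top',roi(S>t-5,428,240,495,278),.018))
E_=lambda c,z:[ray('top',(u/2.4+170-.3,v/2.4+140-.3),z)*1000 for u,v in c]
for n,c,z in[('ply',[(628,264),(763,255),(768,308),(633,318)],.018),('stop',[(691,133),(770,124),(777,182),(697,191)],.05),('pine',[(165,298),(299,318),(294,364),(160,347)],.045)]:
    w=np.array(E_(c,z),np.float32);print(n,'eye',cv2.minAreaRect(w))
E
```

```text
long [476.7 396.7  61.3 133.2   1.2]
short [551.2 255.9  62.   83.    3.2]
mid [535.  129.5  63.7 113.3   3.9]
walnut [539.9 -36.1  51.2 100.7  99.9]
pine [403.4 238.   47.6 123.7  79. ]
stop [ 555.3 -219.    63.9   68.2   97.1] ply [ 434.4 -185.2   80.8  133.6   88.2]
stop [ 554.9 -218.5   63.2   67.    97.1] ply [ 440.1 -186.3   61.9  127.9   92.5]
ply eye ((433.2967224121094, -189.18292236328125), (49.36836624145508, 122.697509765625), 2.482107400894165)
stop eye ((545.7163696289062, -219.174560546875), (52.454139709472656, 72.35842895507812), 4.599541664123535)
pine eye ((404.89105224609375, 236.24667358398438), (123.18383026123047, 44.06242752075195), 81.18791198730469)
```

Call:
send_rows --pt "30 -20 0 -0.06 87.8" --pt "30 -20 0 -0.06 87.8" --pt "30 -20 0 -0.06 87.8" --pt "30 -20 0 -0.06 87.8" --pt "30 -20 0 -0.06 87.8" --pt "30 -20 0 -0.06 87.8" --pt "20 -45 0 -0.06 87.8" --pt "20 -45 0 -0.06 87.8" --pt "20 -45 0 -0.06 87.8" --pt "20 -45 0 -0.06 87.8" --pt "20 -45 0 -0.06 87.8" --pt "6 -45 0 -0.06 87.8" --pt "0 -45 0 -0.06 87.8" --pt "0 -45 0 -0.06 87.8" --pt "0 -50 0 -0.06 87.8" --pt "0 -50 0 -0.06 87.8" --pt "0 0 0 0 87.8" --pt "0 0 0 0 87.8"

```text
clock: 2.35
eef_pos: [0.5404, -0.0363, 0.4043]
tool_rot: [-180.0, -0.0, 99.9]
ft_force: [1.1, 0.4, 0.4]
width: 0.0876
grasp_force: 0.0
```

Call:
send_rows --pt "0 -1 -40 0 87.8" --pt "0 0 -50 0 87.8" --pt "0 0 -50 0 87.8" --pt "0 0 -40 0 87.8" --pt "0 0 -20 0 87.8" --pt "0 0 -11 0 87.8" --pt "0 0 0 0 87.8" --pt "0 0 0 0 45" --pt "0 0 0 0 40" --pt "0 0 0 0 40" --pt "0 0 0 0 40" --pt "0 0 0 0 40"

```text
clock: 3.85
eef_pos: [0.5404, -0.0377, 0.1939]
tool_rot: [180.0, 0.0, 99.9]
ft_force: [-0.6, -0.3, 1.4]
width: 0.0494
grasp_force: 30.0
```

Call:
send_rows --pt "0 0 30 0 40" --pt "0 0 45 0 40" --pt "0 0 45 0 40" --pt "0 17 0 0.162 40" --pt "0 20 0 0.163 40" --pt "0 20 0 0.163 40" --pt "0 20 0 0.163 40" --pt "0 20 0 0.163 40" --pt "-2 20 0 0.163 40" --pt "-2 20 0 0.163 40" --pt "0 20 0 0.163 40" --pt "0 10 0 0.163 40" --pt "0 0 0 0 40" --pt "0 0 -40 0 40" --pt "0 0 -35 0 40" --pt "0 0 -20 0 40" --pt "0 0 0 0 40"

```text
clock: 5.98
eef_pos: [0.536, 0.129, 0.217]
tool_rot: [-180.0, -0.2, -176.2]
ft_force: [1.1, -0.3, -0.6]
width: 0.0498
grasp_force: 30.0
```

```bash
python3 - <<'E'
from bench import cams
import cv2
a=cams.get_image('top')['frame'][150:280,260:380,::-1];b=cams.get_image('side')['frame'][170:300,260:420,::-1]
a=cv2.resize(a,(400,433));b=cv2.resize(b,(400,325));import numpy as np
o=np.zeros((433,800,3),np.uint8);o[:,:400]=a;o[:325,400:]=b;cv2.imwrite('pics/p1.png',o)
E
```

```text
(no output)
```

View pics/p1.png

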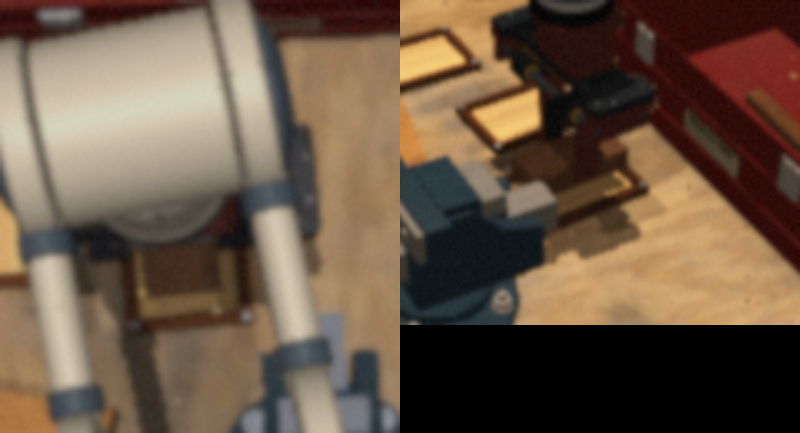

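The walnut hangs squarely over the mid nest (left panel, walnut inside the frame near (185,280)). I'll lower and release it.

Call:
send_rows --pt "0 0 -10 0 40" --pt "0 0 -8 0 40" --pt "0 0 0 0 40" --pt "0 0 0 0 60" --pt "0 0 0 0 75" --pt "0 0 0 0 75" --pt "0 0 30 0 75" --pt "0 0 50 0 75" --pt "0 0 40 0 87.8"

```text
clock: 7.2
eef_pos: [0.5363, 0.1294, 0.3228]
tool_rot: [180.0, 0.1, -176.1]
ft_force: [0.2, -0.9, 0.0]
width: 0.0817
grasp_force: 0.0
```

Call:
send_rows --pt "1 -35 0 -0.153 87.8" --pt "1 -35 0 -0.153 87.8" --pt "1 -35 0 -0.153 87.8" --pt "1 -35 0 -0.153 87.8" --pt "1 -35 0 -0.153 87.8" --pt "1 -35 0 -0.153 87.8" --pt "1 -35 0 -0.153 87.8" --pt "1 -35 0 -0.153 87.8" --pt "1 -35 0 -0.153 87.8" --pt "1 -33 0 -0.153 87.8" --pt "0 0 0 0 87.8" --pt "0 0 -40 0 87.8" --pt "0 0 -40 0 87.8" --pt "0 0 -30 0 87.8" --pt "0 0 -7 0 87.8" --pt "0 0 0 0 45" --pt "0 0 0 0 40" --pt "0 0 0 0 40" --pt "0 0 0 0 40" --pt "0 0 0 0 40"

```text
clock: 9.7
eef_pos: [0.5465, -0.2187, 0.2044]
tool_rot: [179.9, 0.0, 96.2]
ft_force: [0.2, 0.1, 3.3]
width: 0.0499
grasp_force: 30.0
```

```bash
python3 - <<'E'
from bench import cams
import cv2,numpy as np
from h import *
im=cams.get_image('top')['frame'][:,:,::-1].copy();H,S,V=cv2.split(cv2.cvtColor(im,cv2.COLOR_BGR2HSV))
m=np.zeros(V.shape,np.uint8);m[192:244,297:331]=((V<165)&(S>105))[192:244,297:331]*255
print(fit('top',m,.026))
a=cv2.resize(im[150:280,280:520],(800,433));cv2.imwrite('pics/p2.png',a)
E
```

```text
[534.4 129.7  73.2 113.5 178.2]
```

View pics/p2.png

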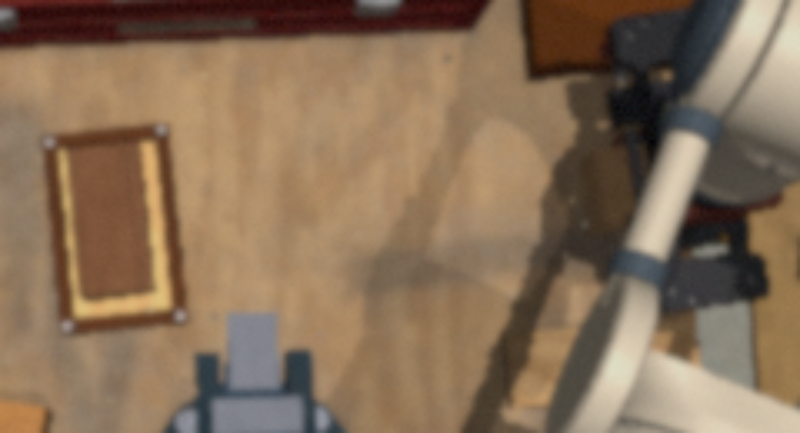

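Walnut sits inside the mid nest (block (75–150,146–298), fence around it), with clearance consistent with centred after parallax. The stop block is gripped.

Call:
send_rows --pt "0 0 30 0 40" --pt "0 0 45 0 40" --pt "0 0 45 0 40" --pt "0 30 0 0.126 40" --pt "0 40 0 0.126 40" --pt "0 40 0 0.127 40" --pt "0 40 0 0.127 40" --pt "1 40 0 0.126 40" --pt "1 40 0 0.126 40" --pt "1 45 0 0.126 40" --pt "1 45 0 0.126 40" --pt "1 45 0 0.127 40" --pt "0 45 0 0.127 40" --pt "0 40 0 0.127 40" --pt "0 24.5 0 0.127 40" --pt "0 0 0 0 40" --pt "0 0 -40 0 40" --pt "0 0 -40 0 40" --pt "0 0 -15 0 40" --pt "0 0 0 0 40"

```text
clock: 12.25
eef_pos: [0.5513, 0.2552, 0.2278]
tool_rot: [-179.9, -0.1, -176.9]
ft_force: [-0.1, 0.2, -0.4]
width: 0.0498
grasp_force: 30.0
```

```bash
python3 - <<'E'
from bench import cams
import cv2,numpy as np
a=cams.get_image('top')['frame'][150:280,200:320,::-1];b=cams.get_image('side')['frame'][160:290,240:400,::-1]
a=cv2.resize(a,(400,433));b=cv2.resize(b,(400,325))
o=np.zeros((433,800,3),np.uint8);o[:,:400]=a;o[:325,400:]=b;cv2.imwrite('pics/p3.png',o)
E
```

```text
(no output)
```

View pics/p3.png

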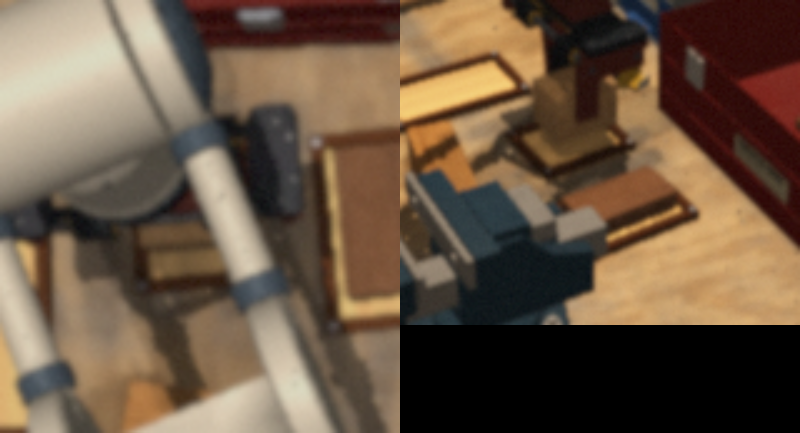

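```bash
python3 - <<'E'
from h import *
print(ray('top',(257,224.3),.0234),ray('top',(257,150+275/3.33),.004),ray('top',(257,150+222/3.33),.073))
# side: recess near-right side; block bottom edge corners / front nest corner
for p,z in[((540,143),.0234),((615,140),.0234),((553,174),.01),((632,147),.01),((512,137),.01)]:
    print(p,ray('side',(240+(p[0]-400)/2.5,160+p[1]/2.5),z))
E
```

```text
[0.52334009 0.25538537] [0.50685715 0.25878852] [0.53379894 0.24724368]
(540, 143) [0.50774184 0.23961475]
(615, 140) [0.57615518 0.20902876]
(553, 174) [0.50403553 0.20397031]
(632, 147) [0.59449715 0.2065316 ]
(512, 137) [0.49494753 0.27877559]
```

```bash
python3 - <<'E'
from h import *
c,s=np.cos(np.radians(3.2)),np.sin(np.radians(3.2))
def pr(n,P):
    d=np.load(n+'.npz');K,T=d['K'],d['T'];q=K@(T[:3,:3].T@(np.array(P)-T[:3,3]));return q[:2]/q[2]
for z in(.0234,.0734):
  for a in(-35,35):
    for b in(-25,25):
      P=[.5513+(a*c-b*s)/1000,.2552+(a*s+b*c)/1000,z]
      t=pr('top',P);u=pr('side',P)
      print(z,a,b,'top',np.round((t-[200,150])*3.33),'side',np.round((u-[240,160])*2.5+[400,0]))
E
python3 - <<'E'
import cv2
a=cv2.imread('pics/p3.png');cv2.imwrite('pics/p3z.png',cv2.resize(a[40:200,480:680],(800,600) if 0 else (750,600),interpolation=cv2.INTER_CUBIC))
E
```

```text
0.0234 -35 -25 top [231. 254.] side [554. 146.]
0.0234 -35 25 top [156. 261.] side [530. 121.]
0.0234 35 -25 top [223. 151.] side [614. 125.]
0.0234 35 25 top [148. 157.] side [589. 101.]
0.0734 -35 -25 top [220. 246.] side [553. 105.]
0.0734 -35 25 top [142. 253.] side [528.  80.]
0.0734 35 -25 top [212. 138.] side [614.  84.]
0.0734 35 25 top [134. 145.] side [588.  60.]
```

View pics/p3z.png

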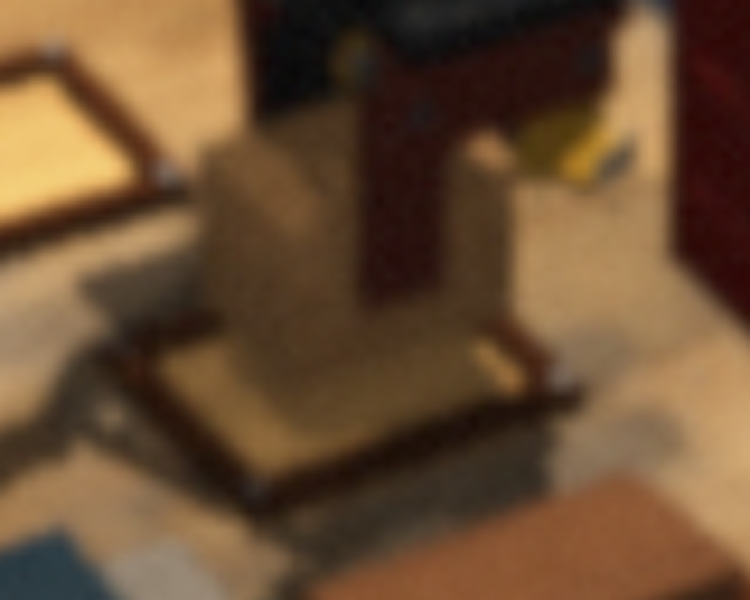

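The stop block hangs over the nest (bottom corner near (285,405), edges at 205 and 512), within about 3 mm of the prediction. I'll nudge it −2 mm in x and place it.

Call:
send_rows --pt "-2 0 -10 0 40" --pt "0 0 -9 0 40" --pt "0 0 0 0 40" --pt "0 0 0 0 60" --pt "0 0 0 0 75" --pt "0 0 0 0 75" --pt "0 0 30 0 75" --pt "0 0 50 0 75" --pt "0 0 40 0 87.8" --pt "0 0 0 0 87.8"

```text
clock: 13.6
eef_pos: [0.5498, 0.2561, 0.3348]
tool_rot: [179.8, 0.5, -176.8]
ft_force: [-0.3, 0.5, -0.9]
width: 0.0875
grasp_force: 0.0
```

Call:
send_rows --pt "0 -30 0 -0.132 87.8" --pt "0 -40 0 -0.132 87.8" --pt "0 -40 0 -0.132 87.8" --pt "0 -40 0 -0.132 87.8" --pt "0 -40 0 -0.132 87.8" --pt "0 -40 0 -0.131 87.8" --pt "0 -40 0 -0.131 87.8" --pt "-10 -40 0 -0.131 87.8" --pt "-26 -40 0 -0.131 87.8" --pt "-30 -40 0 -0.131 87.8" --pt "-30 -30 0 -0.131 87.8" --pt "-20 -25 0 -0.129 87.8" --pt "0 0 0 0 87.8" --pt "0 0 -50 0 87.8" --pt "0 0 -40 0 87.8" --pt "0 0 -20 0 87.8" --pt "0 0 0 0 87.8"

```text
clock: 15.72
eef_pos: [0.4332, -0.1879, 0.2169]
tool_rot: [-179.8, -0.2, 93.1]
ft_force: [-0.8, 0.1, -0.7]
width: 0.0881
grasp_force: 0.0
```

```bash
python3 - <<'E'
from bench import cams
import cv2,numpy as np
f=cams.get_image('top')['frame'][:,:,::-1]
a=f[150:280,175:345];b=cams.get_image('side')['frame'][290:420,290:450,::-1]
a=cv2.resize(a,(400,306));b=cv2.resize(b,(400,325))
o=np.zeros((325,800,3),np.uint8);o[:306,:400]=a;o[:,400:]=b;cv2.imwrite('pics/p4.png',o)
E
```

```text
(no output)
```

View pics/p4.png

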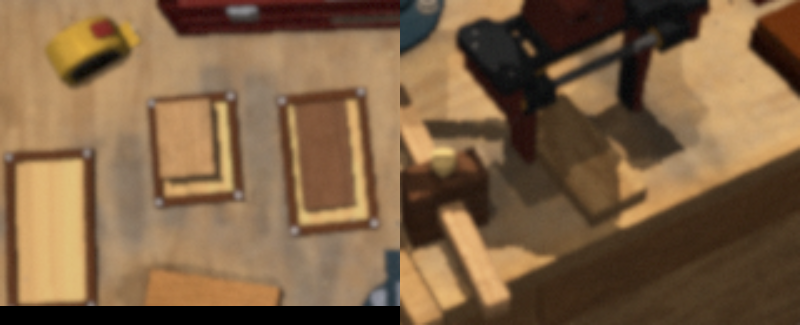

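Stop and walnut sit in their nests, and the gripper straddles the ply with fingers clear of the gauge. I'll descend and grip.

Call:
send_rows --pt "0 0 -15 0 87.8" --pt "0 0 -11 0 87.8" --pt "0 0 0 0 87.8" --pt "0 0 0 0 45" --pt "0 0 0 0 40" --pt "0 0 0 0 40" --pt "0 0 0 0 40" --pt "0 0 0 0 40"

```text
clock: 16.82
eef_pos: [0.4334, -0.1891, 0.1938]
tool_rot: [180.0, 0.0, 93.0]
ft_force: [-1.4, -0.2, 0.0]
width: 0.0501
grasp_force: 30.0
```

Call:
send_rows --pt "0 0 0 0 60" --pt "0 0 0 0 60" --pt "0 0 -3 0 60" --pt "0 0 0 0 60" --pt "0 0 0 0 40" --pt "0 0 0 0 40" --pt "0 0 0 0 40" --pt "0 0 30 0 40" --pt "0 0 50 0 40" --pt "0 0 50 0 40" --pt "0 0 0 0 40"

```text
clock: 18.2
eef_pos: [0.434, -0.1894, 0.3257]
tool_rot: [179.6, 0.3, 93.0]
ft_force: [-0.3, 0.3, -1.1]
width: 0.0497
grasp_force: 30.0
```

Call:
send_rows --pt "28 25 0 0.096 40" --pt "28 35 0 0.096 40" --pt "28 38 0 0.096 40" --pt "28 38 0 0.096 40" --pt "0 38 0 0.096 40" --pt "0 38 0 0.096 40" --pt "0 38 0 0.096 40" --pt "0 38 0 0.096 40" --pt "0 38 0 0.096 40" --pt "0 38 0 0.096 40" --pt "-12 38 0 0.096 40" --pt "-12 38 0 0.096 40" --pt "-12 38 0 0.096 40" --pt "-11 38 0 0.096 40" --pt "-11 38 0 0.096 40" --pt "-11 31 0 0.096 40" --pt "0 0 0 0 40" --pt "0 0 -50 0 40" --pt "0 0 -50 0 40" --pt "0 0 0 0 40"

```text
clock: 20.7
eef_pos: [0.4753, 0.3939, 0.2144]
tool_rot: [-179.6, -0.5, -179.1]
ft_force: [0.5, -0.7, -0.2]
width: 0.0498
grasp_force: 30.0
```

```bash
python3 - <<'E'
from bench import cams
import cv2,numpy as np
f=cams.get_image('top')['frame'][:,:,::-1]
a=f[180:310,150:270];b=cams.get_image('side')['frame'][150:280,190:350,::-1]
a=cv2.resize(a,(400,433));b=cv2.resize(b,(400,325))
o=np.zeros((433,800,3),np.uint8);o[:,:400]=a;o[:325,400:]=b;cv2.imwrite('pics/p5.png',o)
E
```

```text
(no output)
```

View pics/p5.png

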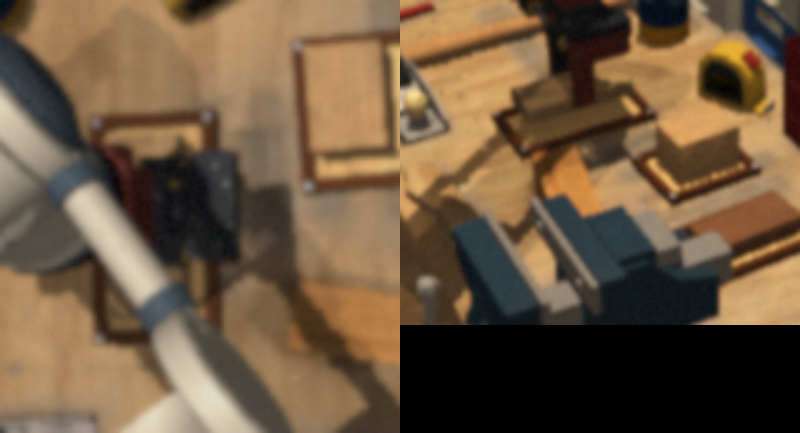

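```bash
python3 - <<'E'
from h import *
import cv2
c,s=np.cos(np.radians(1)),np.sin(np.radians(1))
def pr(n,P):
    d=np.load(n+'.npz');K,T=d['K'],d['T'];q=K@(T[:3,:3].T@(np.array(P)-T[:3,3]));return q[:2]/q[2]
for z in(.025,.043):
  for a in(-60,60):
    for b in(-25,25):
      P=[.4765+(a*c-b*s)/1000,.396+(a*s+b*c)/1000,z]
      t=pr('top',P);u=pr('side',P)
      print(z,a,b,'top',np.round((t-[150,180])*3.33),'side',np.round(((u-[190,150])*2.5-[80,50])*4.21))
a=cv2.imread('pics/p5.png');cv2.imwrite('pics/p5z.png',cv2.resize(a[50:185,480:670],(800,568),interpolation=cv2.INTER_CUBIC))
E
```

```text
0.025 -60 -25 top [186. 313.] side [213. 317.]
0.025 -60 25 top [111. 316.] side [135. 218.]
0.025 60 -25 top [182. 133.] side [651. 187.]
0.025 60 25 top [107. 136.] side [565.  94.]
0.043 -60 -25 top [179. 312.] side [207. 256.]
0.043 -60 25 top [103. 316.] side [129. 158.]
0.043 60 -25 top [174. 129.] side [648. 127.]
0.043 60 25 top [ 99. 133.] side [562.  35.]
```

View pics/p5z.png

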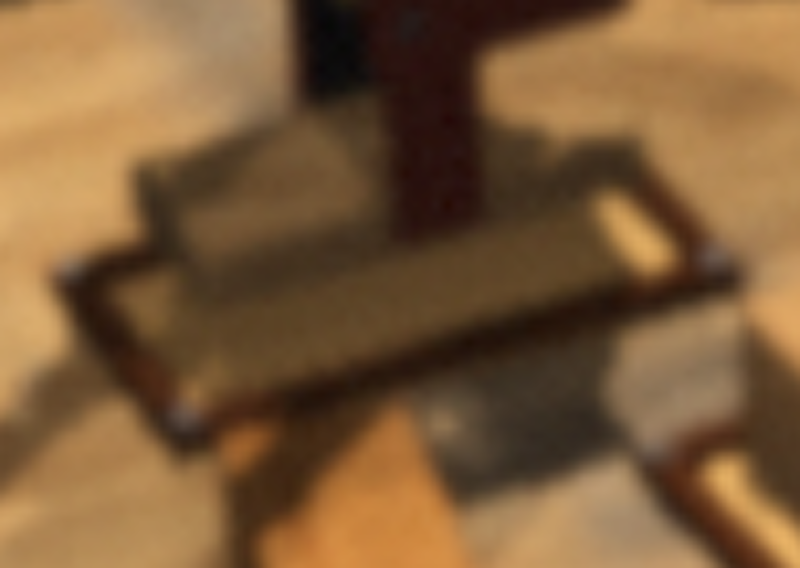

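The ply's left corner is at (135,165), against (129,158) predicted, so it is centred over the long nest. Lowering and releasing.

Call:
send_rows --pt "2 1 -12 0.01 40" --pt "0 0 -12 0 40" --pt "0 0 0 0 40" --pt "0 0 0 0 60" --pt "0 0 0 0 75" --pt "0 0 0 0 75" --pt "0 0 30 0 75" --pt "0 0 50 0 75" --pt "0 0 40 0 87.8" --pt "0 0 0 0 87.8"

```text
clock: 22.05
eef_pos: [0.4788, 0.3973, 0.3221]
tool_rot: [179.7, 0.4, -178.4]
ft_force: [0.7, 0.4, -0.5]
width: 0.0875
grasp_force: 0.0
```

Call:
send_rows --pt "0 -10 0 -0.161 87.8" --pt "-7 -15 0 -0.161 87.8" --pt "-7 -15 0 -0.161 87.8" --pt "-7 -15 0 -0.161 87.8" --pt "-7 -15 0 -0.161 87.8" --pt "-7 -15 0 -0.161 87.8" --pt "-8 -15 0 -0.161 87.8" --pt "-8 -15 0 -0.161 87.8" --pt "-8 -15 0 -0.161 87.8" --pt "-8 -15 0 -0.161 87.8" --pt "-7 -15 0 -0.161 87.8" --pt "0 0 0 0 87.8" --pt "0 0 0 0 87.8"

```text
clock: 23.68
eef_pos: [0.4045, 0.2372, 0.316]
tool_rot: [-180.0, 0.0, 80.3]
ft_force: [0.2, 0.4, 0.1]
width: 0.0876
grasp_force: 0.0
```

```bash
python3 - <<'E'
from bench import cams
import cv2,numpy as np
f=cams.get_image('top')['frame'][:,:,::-1]
a=f[180:310,150:310];b=cams.get_image('side')['frame'][150:280,190:350,::-1]
a=cv2.resize(a,(400,325));b=cv2.resize(b,(400,325))
cv2.imwrite('pics/p6.png',np.hstack([a,b]))
E
```

```text
(no output)
```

View pics/p6.png

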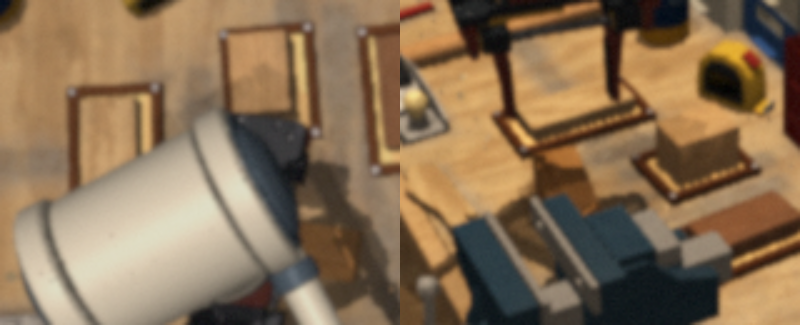

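The ply lies in the long nest with floor showing along its right side, which parallax explains. Gripping the pine.

Call:
send_rows --pt "0 0 -40 0 87.8" --pt "0 0 -40 0 87.8" --pt "0 0 -25 0 87.8" --pt "0 0 -9 0 87.8" --pt "0 0 0 0 87.8" --pt "0 0 0 0 45" --pt "0 0 0 0 35" --pt "0 0 0 0 35" --pt "0 0 0 0 35" --pt "0 0 0 0 35" --pt "0 0 30 0 35" --pt "0 0 45 0 35" --pt "0 0 45 0 35" --pt "0 0 0 0 35" --pt "0 0 0 0 35"

```text
clock: 25.65
eef_pos: [0.4042, 0.2368, 0.3212]
tool_rot: [-179.9, 0.1, 80.1]
ft_force: [-0.5, 0.3, -1.9]
width: 0.0446
grasp_force: 30.0
```

Call:
send_rows --pt "7 15 0 0.161 35" --pt "8 15 0 0.161 35" --pt "8 15 0 0.161 35" --pt "8 15 0 0.161 35" --pt "8 15 0 0.161 35" --pt "8 15 0 0.161 35" --pt "7 15 0 0.161 35" --pt "7 15 0 0.161 35" --pt "7 15 0 0.161 35" --pt "6 15 0 0.161 35" --pt "0 10 0 0.161 35" --pt "0 0 0 0 35" --pt "0 0 -40 0 35" --pt "0 0 -30 0 35" --pt "0 0 -14 0 35" --pt "0 0 0 0 35" --pt "0 0 0 0 35"

```text
clock: 27.78
eef_pos: [0.4787, 0.397, 0.2402]
tool_rot: [179.9, 0.1, -178.5]
ft_force: [0.2, 0.6, -0.7]
width: 0.0451
grasp_force: 30.0
```

```bash
python3 - <<'E'
from bench import cams
import cv2,numpy as np
f=cams.get_image('top')['frame'][:,:,::-1]
a=f[180:310,150:310];b=cams.get_image('side')['frame'][160:240,220:320,::-1]
a=cv2.resize(a,(400,325));b=cv2.resize(b,(400,325))
cv2.imwrite('pics/p7.png',np.hstack([a,b]))
E
```

```text
(no output)
```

View pics/p7.png

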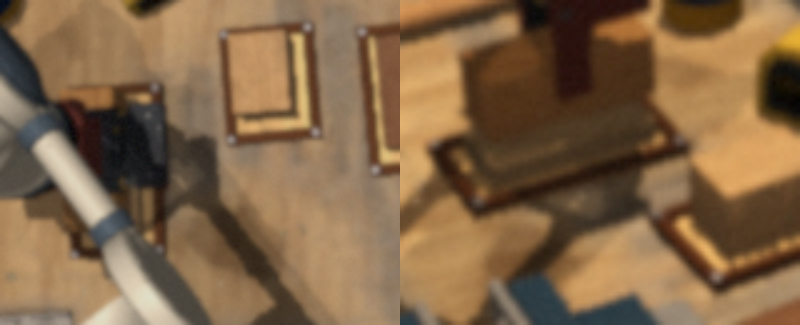

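The pine (x 465–655 in the side crop) lines up with the ply below (470–655). Lower, release and retreat.

Call:
send_rows --pt "0 0 -7 0 35" --pt "0 0 -5 0 35" --pt "0 0 0 0 35" --pt "0 0 0 0 50" --pt "0 0 0 0 70" --pt "0 0 0 0 70" --pt "0 0 30 0 70" --pt "0 0 50 0 70" --pt "0 0 60 0 87.8" --pt "-10 -40 30 0 87.8" --pt "-20 -50 0 0 87.8" --pt "-20 -50 0 0 87.8" --pt "-20 -50 0 0 87.8" --pt "-10 -50 0 0 87.8" --pt "0 -40 0 0 87.8" --pt "0 -40 0 0 87.8" --pt "0 0 0 0 87.8" --pt "0 0 0 0 87.8"

```text
clock: 30.12
eef_pos: [0.3983, 0.0773, 0.3969]
tool_rot: [180.0, 0.0, -178.5]
ft_force: [0.1, -0.8, -0.2]
width: 0.0879
grasp_force: 0.0
```

```bash
python3 - <<'E'
from bench import cams
import cv2,numpy as np
f=cams.get_image('top')['frame'][:,:,::-1]
a=f[170:300,165:345];b=cams.get_image('side')['frame'][150:290,210:370,::-1]
a=cv2.resize(a,(400,289));b=cv2.resize(b,(400,350))
o=np.zeros((350,800,3),np.uint8);o[:289,:400]=a;o[:,400:]=b;cv2.imwrite('pics/p8.png',o)
E
```

```text
(no output)
```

View pics/p8.png

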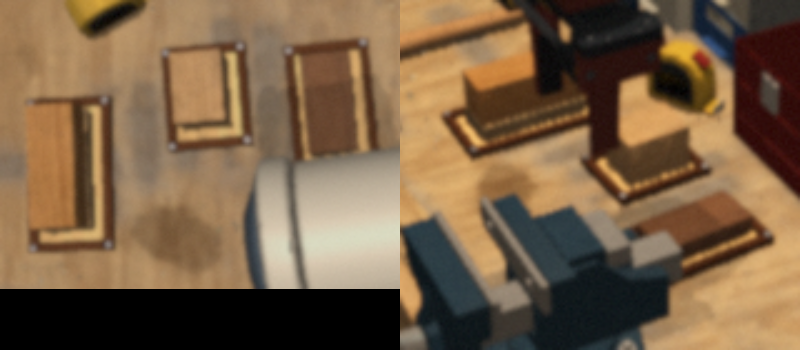

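```bash
python3 - <<'E'
from h import ray
print(ray('top',(188.2,244.3),.067),'nest .477 .397');print(ray('top',(253.7,208),.054),'nest .551 .256')
E
```

```text
[0.48015912 0.39651016] nest .477 .397
[0.55544475 0.25708043] nest .551 .256
```

All four blanks are within about 4 mm of their nest centres and lie flat. I'm handing the job in.

```bash
python3 -c "
from bench import ctrl
print(ctrl.job_done())"
```

```text
the job is handed in; nothing more can be done
None
```

I loaded all four blanks into their nests, with the pine on top of the plywood, and handed the job in after about 30 s of the 102 s; no verdict came back. In the last pictures the pine and short block measured within about 5 mm of their nest centres, and the plywood and walnut looked centred by eye.

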